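# Lay a casting between its samples and hold the magnifier over it

## Task

Put the plain flower casting, the one without a hanging loop, flat on the bench midway between the two finished samples that have a loop, in line with them, so that the three can be compared; leave the samples where they are. Then draw the magnifier out of its slanted stand, turn it until its lens is level, and hold it up with the middle of the lens over the casting you placed, about 10 cm above the bench. Finish like that, still holding the magnifier there in the gripper.

Things in the scene. Friction and masses are not known exactly. Their poses are not given: they have to be found in the camera images.
- casting_c (a point): Centre of the loose casting to be checked: a round flower-shaped silver-grey metal casting, 36 mm across and 12 mm high (round outline: any grasp yaw will do), 0.06 kg. It lies flat by itself to one side; this point is 6 mm above the bench. Unlike the two samples it has no hanging loop on its rim.
- sample_a_c (a point): Centre (6 mm above the bench) of the first sample casting, like the casting (36 mm across, 12 mm high) but finished, with a small hanging loop standing 10 mm out from the rim on its outer side (away from the other sample); loose. Its own y axis points to the other sample, 88 to 96 mm away centre to centre; its x axis is level, square to that line; z is up.
- sample_b_c (a point): Centre (6 mm above the bench) of the second sample casting: 36 mm across, 12 mm high, loose, its hanging loop on the side away from the first sample.
- loupe_grip (a point): Grip point of the hand magnifier (0.11 kg): centre line of its dark wooden bar handle, middle of the bare part, which runs 30 mm each way. x axis: along the handle to the lens, sloping up about 45 degrees (to 4 less by play) as it stands; y: across it, level; z: square to the lens, upward. Handle 16 mm wide (y), 12 thick (z), from 75 mm behind this point to 32 ahead; hind 45 mm in the socket.
- loupe_lens (a point): Centre of the magnifier's lens: a clear glass disc in a round steel rim, 80 mm over the rim, 8 mm thick; 76 mm ahead of loupe_grip along the handle's x axis. Same axes as loupe_grip: z is the lens's axis, upright when the lens is level; either side may face up.
- stand_mouth (a point): Centre of the mouth of the stand's steel socket (brass collar), 55 mm above the bench; sleeve 26 mm across, 22 thick. Fixed dark base 112 x 74 mm, 12 high. x axis: level, the way the handle leans (away from the robot, within 0.3 rad of world x); z up. The bore slopes 45 degrees: the handle is drawn out along x and z in equal parts and is free after 45 mm. Bore rectangular, about 1 mm clear all round.
Things that resemble listed ones, but are neither listed nor needed, are in the scene too. What is shaped like the part that bears casting_c but orange or purple is not meant.

How it is judged:
By the outcome, as a careful person would: the job done as asked, in the order asked, and still so for the second after the job is handed in, while the arm keeps its last pose, push and grip.
It also fails if it takes over 56 s, if anything falls off the work surface, if the arm or the gripper's body presses on something with over 40 N, if the wrist force passes 120 N, or if a joint passes its speed limit or range.

## Robot

A 6-joint arm with a two-finger parallel gripper is mounted at the origin on a cart in front of the work surface, level with it; the furniture and walls round the work are solid. World frame = base frame: x ahead of the robot, y to its left, z up, the work surface at z = 0. Lengths are in mm, angles in rad, forces in N, time in s.
With the tool pointing down it reaches from about 275 to 750 mm from the base axis. Payload 10.2 kg.
Tool frame: the origin (TCP) lies at the very end of the fingers, on their centre line; the grasp point (between the pads) lies 19 mm behind it; x points along the fingers, z is the direction in which the jaws open and shut, and the axes are right-handed (so a half turn about x gives the same grasp; the last joint's range is limited). The gripper opens to 85 mm and grips with 20 to 120 N. Pads are 22 mm wide; open, the fingers measure 114 mm over their backs; the gripper's body (76 mm by 85 mm) begins 54 mm behind the grasp point. The pads swing forward as they close: fully open they stand 13 mm farther back than shut.
Start: joints at [-1.471, 0.313, 1.498, -0, 1.331, -0.223], TCP at [166.529, -497.895, 231.294] pointing down, gripper open.
Joint ranges: [-2.94, 2.94], [-0.97, 2.17], [0.19, 2.56], [-1.23, 4.37], [0.02, 3.11], [-2.88, 2.88]. Speed limits (rad/s): [2.39, 2.39, 3.01, 3.14, 3.14, 3.14].

## Interface

Orientations are given as a unit quaternion [w, x, y, z].
In Python, from rig import sense, vision, job gives the robot as it stands. The module is installed in compiled form; this text tells all that it offers.
- The arm moves only by the shell command python3 -m pendant 'ROWS' [FORCE]. ROWS is JSON, a list of rows, each a list of 7 numbers: the turn, a rotation vector about the tool's x, y, z in rad, then the shift along the tool's x, y, z in cm, then the opening, from 0 (shut) to 1 (fully open). A call has exactly 5 rows; each row is the pose to reach, as a shift and turn from the pose commanded when the call began, along the tool's axes at that moment; what a row does not reach only later rows make up. A row lasts 1/8 s, in which the tool goes at most 62.5 mm and 10.7 degrees, less where a joint would pass 70% of its speed; a pose out of reach is approached as far as the arm can. A call with a gripper value outside its range is refused whole. The fingers move at their own pace and stop on an object; FORCE is the grip in N (left out, the last holds). Time passes only in rows, so rows that repeat a pose let the fingers close, or fill a call up. It gives the time, the measured TCP pose, the force and the opening at its end, in the units of the state.
- sense(): the state, without advancing time (a new reading comes with each control period).
- vision.capture(name): name is "scene" or "top" or "wrist"; returns the picture (480x640x3 uint8, red, green, blue); there is no depth.
- vision.calibration(name): a dict with "K" (3x3 intrinsics, pixels), "extrinsics" (4x4, takes a point from camera to world coordinates). Camera axes: x right, y up, looking along -z (the intrinsics and any distortion apply to the point x, -y, -z); pixel columns grow to the right and rows downward; lengths in mm; the calibration is good to about 2 mm. A picture is of the moment at which its call begins: read the wrist's pose just before it. calibration takes no time and is no camera call; for the wrist camera it gives the pose at the moment of the call.
- job.finish_job(): hands the job in, once; it reports no verdict.
The state is a dict: "time_s": time; "joints": joint angles; "dq": joint speeds; "tau": joint torques, N m; "eef_pos": TCP position; "ee_rot": TCP orientation; "force": force on the tool from outside, world axes, zero at the start; "wrist_torque": the same for the moment, N m; "grip_width": opening from 0.0 (shut) to 1.0 (fully open).
Only numpy, scipy, OpenCV 4.12 (cv2) and the standard library are available. Lean on these libraries where they do the work, as an engineer would, in place of code of your own. Each camera call takes 0.05 s, during which the arm holds its last target.

## Working session

There is one attempt and no reset: what is moved stays moved. The work goes in short steps, Python scripts to look and compute and a shell command to move; the robot and the scene stay as the last step left them, time stands still between calls to the robot, and variables do not carry over. Pictures are saved under pics/ and viewed, and the job is handed in when it is done.

```bash
mkdir -p pics
python3 - <<'E'
from rig import sense, vision, job
import cv2
print(sense())
for n in ("scene","top","wrist"):
    im=vision.capture(n); cv2.imwrite(f"pics/{n}0.png",im[:,:,::-1])
    c=vision.calibration(n); print(n,c)
E
```

```text
{'time_s': 0.0, 'joints': array([-1.47141870e+00,  3.13449685e-01,  1.49843119e+00,  2.43446588e-05,
        1.33100260e+00, -2.23405467e-01]), 'dq': array([-0.00076376, -0.00069004,  0.00037963,  0.001155  , -0.00067751,
        0.00059528]), 'tau': array([-3.59696360e-04, -4.12269008e+01, -2.59740758e+01, -1.69135060e-04,
        4.24348604e-03, -2.19018361e-06]), 'eef_pos': array([ 166.49951804, -497.63059673,  230.73745726]), 'ee_rot': array([ 0.57355109,  0.4135056 ,  0.57414273, -0.41281036]), 'force': array([-0.29965042,  0.2676469 , -0.01368443]), 'wrist_torque': array([0.03231078, 0.02261922, 0.00293339]), 'grip_width': 1.0001855259119947}
scene {'K': array([[536.22456306,   0.        , 317.20291626],
       [  0.        , 536.22456306, 234.31877767],
       [  0.        ,   0.        ,   1.        ]]), 'extrinsics': array([[-8.45642508e-01,  3.98720396e-01, -3.54839110e-01,
         2.26860932e+02],
       [-5.33737221e-01, -6.36242030e-01,  5.57064321e-01,
         6.11332532e+02],
       [-3.65064918e-03,  6.60468110e-01,  7.50845223e-01,
         8.08629536e+02],
       
[... 423 characters left out ...]
+02],
       [ 7.06401503e-03,  1.14347152e-01,  9.93415738e-01,
         1.04905409e+03],
       [ 0.00000000e+00,  0.00000000e+00,  0.00000000e+00,
         1.00000000e+00]])}
wrist {'K': array([[380.51014042,   0.        , 322.9506378 ],
       [  0.        , 380.51014042, 241.75348217],
       [  0.        ,   0.        ,   1.        ]]), 'extrinsics': array([[ 3.18341231e-01,  9.09332627e-01,  2.67904898e-01,
         2.35504024e+02],
       [-9.47975939e-01,  3.05570501e-01,  8.92652619e-02,
        -4.74839809e+02],
       [-6.92018889e-04, -2.82384211e-01,  9.59301141e-01,
         3.74551213e+02],
       [ 0.00000000e+00,  0.00000000e+00,  0.00000000e+00,
         1.00000000e+00]])}
```

View pics/top0.png

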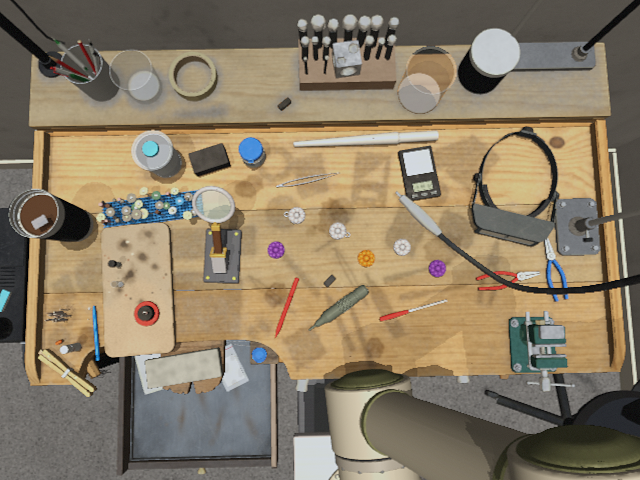

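View pics/scene0.png

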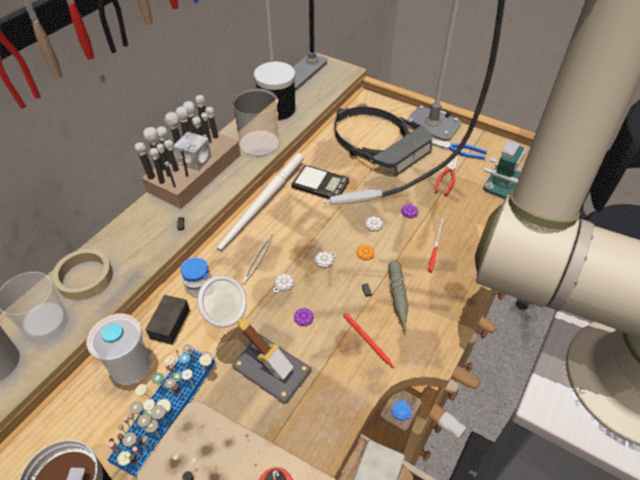

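View pics/wrist0.png

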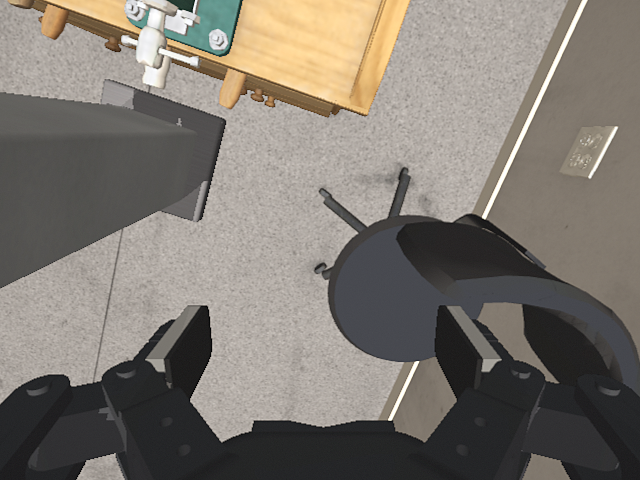

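```bash
cat > h.py <<'E'
import numpy as np, cv2
from rig import sense, vision
from scipy.spatial.transform import Rotation as R
def ray(n,u,v,c=None):
    c=c or vision.calibration(n); E=c["extrinsics"]; K=c["K"]
    d=np.array([(u-K[0,2])/K[0,0],-(v-K[1,2])/K[1,1],-1.]); return E[:3,3],E[:3,:3]@d
def onz(n,u,v,z,c=None):
    o,d=ray(n,u,v,c); return o+d*(z-o[2])/d[2]
def proj(n,p,c=None):
    c=c or vision.calibration(n); E=c["extrinsics"]; K=c["K"]
    q=E[:3,:3].T@(np.array(p,float)-E[:3,3]); return K[0,0]*q[0]/-q[2]+K[0,2], K[1,1]*-q[1]/-q[2]+K[1,2]
def tri(obs):
    A=np.zeros((3,3));b=np.zeros(3)
    for n,u,v in obs:
        o,d=ray(n,u,v); d=d/np.linalg.norm(d); P=np.eye(3)-np.outer(d,d); A+=P;b+=P@o
    x=np.linalg.solve(A,b); return x,[np.linalg.norm((np.eye(3)-np.outer(d,d)/(d@d))@(x-o)) for o,d in [ray(*t) for t in obs]]
def crop(im,u0,v0,u1,v1,s,fn):
    cv2.imwrite(fn,cv2.resize(im[v0:v1,u0:u1,::-1],None,fx=s,fy=s,interpolation=cv2.INTER_CUBIC))
def rot():
    q=sense()["ee_rot"]; return R.from_quat([q[1],q[2],q[3],q[0]])
E
python3 - <<'E'
from h import *
t=cv2.imread("pics/top0.png")[:,:,::-1]; s=cv2.imread("pics/scene0.png")[:,:,::-1]
crop(t,260,190,420,280,5,"pics/t_c.png"); crop(t,180,170,280,300,4.5 and 4,"pics/t_l.png")
crop(s,180,260,320,410,4,"pics/s_l.png"); crop(s,260,200,430,300,4,"pics/s_c.png")
for n,u,v in [("top",296,215),("top",338,230),("top",402,247),("scene",285,282),("scene",324,259),("scene",374,223)]: print(n,u,v,onz(n,u,v,6).round(1))
E
```

```text
top 296 215 [595.3 144.4   6. ]
top 338 230 [561.9  57.5   6. ]
top 402 247 [523.6 -74.5   6. ]
scene 285 282 [594.  146.8   6. ]
scene 324 259 [561.5  62.2   6. ]
scene 374 223 [524.8 -71.3   6. ]
```

View pics/t_c.png

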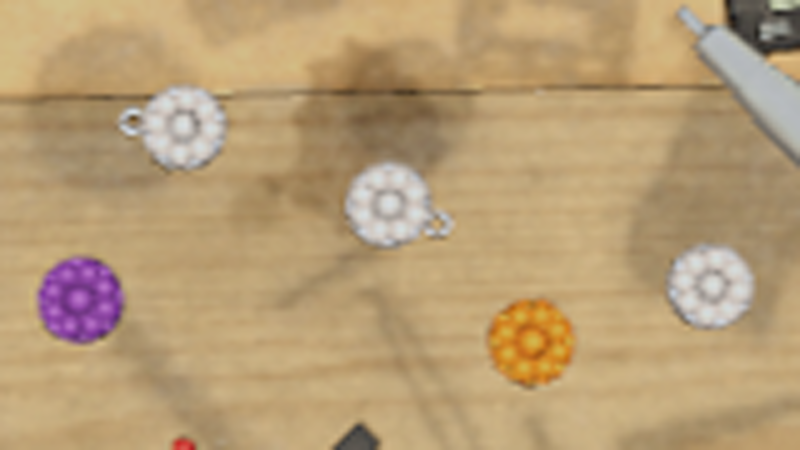

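View pics/t_l.png

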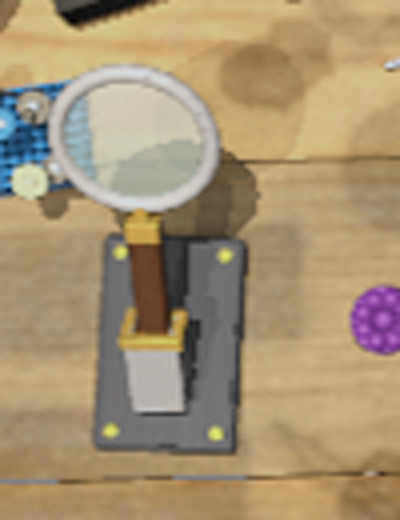

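View pics/s_l.png

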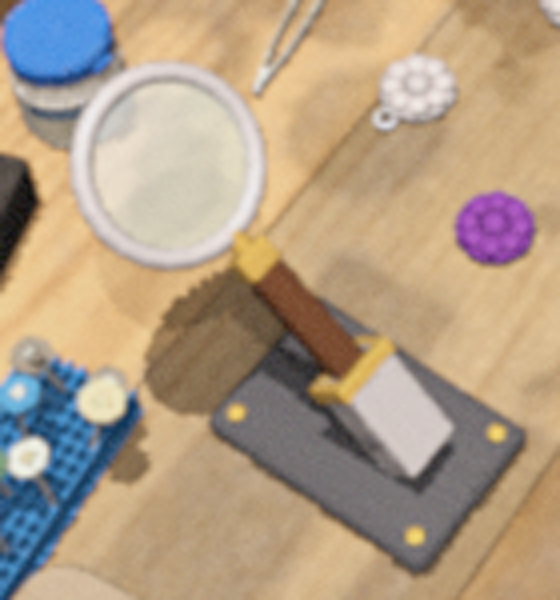

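View pics/s_c.png

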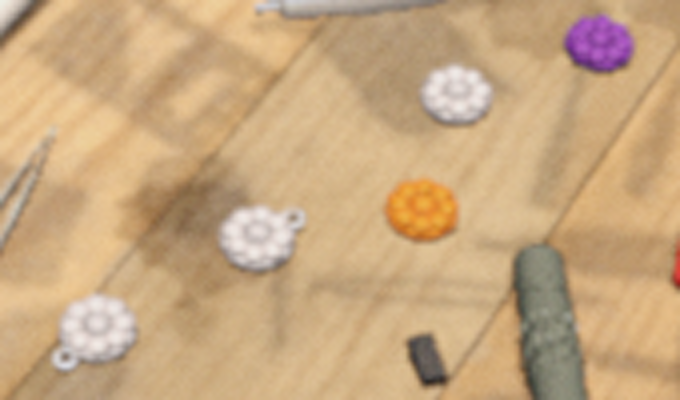

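Run:
```python
from h import *
a=onz("top",296.8,215.4,8);b=onz("top",337.6,231,8);c=onz("top",402.2,247,8);print("top",a,b,c,np.linalg.norm(a-b),(a+b)/2)
a=onz("scene",284.5,281.75,8);b=onz("scene",324.25,259.25,8);c=onz("scene",374,223.5,8);print("scn",a,b,c,np.linalg.norm(a-b),(a+b)/2)
T=lambda x,y:("top",180+x/4,170+y/4); S=lambda x,y:("scene",180+x/4,260+y/4)
L,e=tri([T(134,137),S(169,165)]);print("lens",L,e)
M,e=tri([T(152,332),S(352,368)]);print("mouth",M,e)
F,e=tri([T(146,243),S(265,272)]);print("ferr",F,e)
for u,v in [(T(120,252)[1:]),T(226,255)[1:],T(110,431)[1:],T(216,433)[1:]]: print("screw",onz("top",u,v,12))
for u,v in [S(236,412)[1:],S(497,432)[1:],S(415,535)[1:]]: print("screw s",onz("scene",u,v,12))
d=L-M;print(d,np.linalg.norm(d),np.arctan2(d[1],d[0]),np.arcsin(d[2]/np.linalg.norm(d)))
```

```text
top [594.1255586 142.7084916   8.       ] [559.61906572  58.47852044   8.        ] [523.45662808 -74.59883769   8.        ] 91.02409622265587 [576.87231216 100.59350602   8.        ]
scn [594.14519022 147.96727593   8.        ] [559.96535298  63.82260043   8.        ] [523.40582106 -68.34999323   8.        ] 90.82173576836476 [577.0552716  105.89493818   8.        ]
lens [601.89166948 294.44961912 120.60932909] [np.float64(0.8058309557252288), np.float64(0.8058309557251533)]
mouth [516.91998145 299.26295021  51.71208764] [np.float64(1.6013850089198847), np.float64(1.601385008919596)]
ferr [557.59060336 296.36368     83.65442081] [np.float64(1.8654640197737271), np.float64(1.8654640197737165)]
screw [560.4236042  322.48707032  12.        ]
screw [557.73318728 267.80570946  12.        ]
screw [468.36011724 327.34096964  12.        ]
screw [466.18822919 273.21309777  12.        ]
screw s [562.1325751  325.09842423  12.        ]
screw s [466.9299795 275.805941   12.       ]
screw s [470.01421619 329.86079365  12.        ]
[84.97168802 -4.81333109 68.89724145] 109.49970685286786 -0.05658581996619063 0.6805238079375282
```

Run:
```python
from h import *
for u,v in [(440,235),(470,260),(500,277),(540,289),(600,287),(638,280)]:
    print((u,v),[ (z,onz("top",u,v,z)[:2].round().tolist(),tuple(np.round(proj("scene",onz("top",u,v,z))))) for z in (0,50,100,150,200,300,400)])
print(rot().as_matrix().round(3))
```

```text
(440, 235) [(0, [548.0, -156.0], (np.float64(383.0), np.float64(196.0))), (50, [542.0, -144.0], (np.float64(385.0), np.float64(183.0))), (100, [537.0, -131.0], (np.float64(386.0), np.float64(169.0))), (150, [532.0, -118.0], (np.float64(388.0), np.float64(154.0))), (200, [526.0, -105.0], (np.float64(390.0), np.float64(138.0))), (300, [516.0, -80.0], (np.float64(395.0), np.float64(99.0))), (400, [505.0, -54.0], (np.float64(401.0), np.float64(52.0)))]
(470, 260) [(0, [494.0, -216.0], (np.float64(418.0), np.float64(189.0))), (50, [491.0, -201.0], (np.float64(419.0), np.float64(176.0))), (100, [488.0, -185.0], (np.float64(421.0), np.float64(163.0))), (150, [486.0, -170.0], (np.float64(422.0), np.float64(148.0))), (200, [483.0, -154.0], (np.float64(424.0), np.float64(131.0))), (300, [477.0, -123.0], (np.float64(428.0), np.float64(94.0))), (400, [472.0, -91.0], (np.float64(433.0), np.float64(47.0)))]
(500, 277) [(0, [457.0, -277.0], (np.float64(445.0), np.float64(179.0))), (50, [456.0, -258.0], (np.float64(446.0), np.float64(166.0))), (100, [455.0, -240.0], (np.float64(447.0), np.float64(15
[... 993 characters left out ...]
, -370.0], (np.float64(492.0), np.float64(83.0))), (300, [433.0, -313.0], (np.float64(495.0), np.float64(49.0))), (400, [434.0, -257.0], (np.float64(497.0), np.float64(8.0)))]
(638, 280) [(0, [445.0, -564.0], (np.float64(496.0), np.float64(114.0))), (50, [445.0, -532.0], (np.float64(496.0), np.float64(103.0))), (100, [444.0, -500.0], (np.float64(497.0), np.float64(92.0))), (150, [444.0, -468.0], (np.float64(498.0), np.float64(80.0))), (200, [443.0, -435.0], (np.float64(499.0), np.float64(66.0))), (300, [442.0, -371.0], (np.float64(501.0), np.float64(34.0))), (400, [442.0, -307.0], (np.float64(503.0), np.float64(-5.0)))]
[[-0.     0.948  0.317]
 [ 0.001  0.317 -0.948]
 [-1.     0.    -0.001]]
```

```bash
cat >> h.py <<'E'
def plan(p,Rm):
    s=sense(); r=rot(); d=r.inv().apply(np.array(p,float)-s["eef_pos"])/10; w=(r.inv()*R.from_matrix(Rm)).as_rotvec()
    print("turn",w.round(3),"shift cm",d.round(2),"t",round(s["time_s"],2))
def down(zdir):
    z=np.array(zdir,float);z/=np.linalg.norm(z);x=np.array([0,0,-1.]);return np.c_[x,np.cross(z,x),z]
E
python3 - <<'E'
from h import *
plan([505,-15,240],down([.925,-.38,0]))
E
```

```text
turn [-0.858 -0.001 -0.001] shift cm [ -0.87  47.41 -35.04] t 0.15
```

```bash
python3 -m pendant '[[-0.09,0,0,-0.2,4.7,-3.5,1],[-0.17,0,0,-0.4,9.4,-7,1],[-0.26,0,0,-0.6,14.1,-10.5,1],[-0.34,0,0,-0.8,18.8,-14,1],[-0.43,0,0,-0.9,23.5,-17.5,1]]'
python3 - <<'E'
from h import *
plan([505,-15,240],down([.925,-.38,0]))
E
```

```text
time_s: 0.78
eef_pos: [334.6, -255.7, 240.4]
ee_rot: [0.649, 0.28, 0.649, -0.28]
force: [0.2, -1.2, 0.5]
grip_width: 0.999
turn [-0.426  0.    -0.   ] shift cm [ 0.04 28.91 -5.84] t 0.78
```

```bash
python3 -m pendant '[[-0.09,0,0,0,5.8,-1.2,1],[-0.17,0,0,0,11.6,-2.4,1],[-0.26,0,0,0,17.4,-3.5,1],[-0.34,0,0,0,23.2,-4.7,1],[-0.43,0,0,0,28.9,-5.8,1]]'
python3 - <<'E'
from h import *
c=vision.calibration("wrist"); im=vision.capture("wrist"); cv2.imwrite("pics/w1.png",im[:,:,::-1]); np.savez("w1.npz",**c)
plan([505,-15,240],down([.925,-.38,0])); print(sense()["dq"].round(3))
E
```

```text
time_s: 1.4
eef_pos: [506.0, -15.6, 240.2]
ee_rot: [0.694, 0.135, 0.694, -0.135]
force: [0.4, -0.2, -0.9]
grip_width: 0.994
turn [ 0.012  0.    -0.003] shift cm [-0.01 -0.5  -0.14] t 1.45
[-0.108 -0.044  0.062 -0.015 -0.025 -0.039]
```

View pics/w1.png

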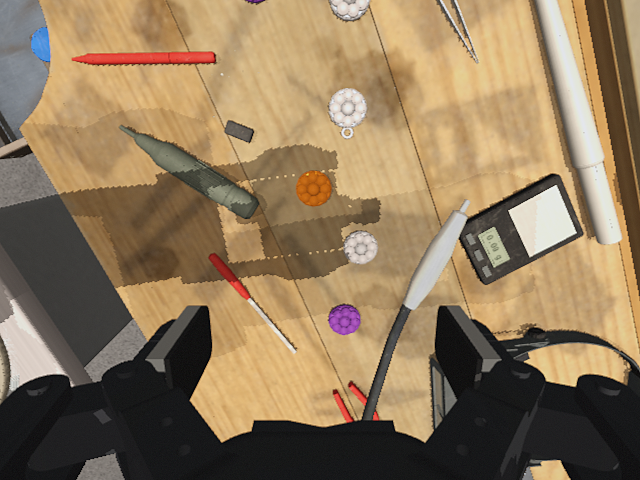

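Run:
```python
from h import *
c=dict(np.load("w1.npz"))
for u,v in [(348,107),(361,247)]: print(onz("wrist",u,v,8,c).round(1))
p=onz("wrist",361,247,8,c)
plan([p[0],p[1],90],down([.925,-.38,0]))
print(proj("wrist",sense()["eef_pos"],c))
```

```text
[563.   61.2   8. ]
[526.7 -71.5   8. ]
turn [ 0.012  0.    -0.003] shift cm [14.98 -5.    3.96] t 1.45
(np.float64(321.68601235414604), np.float64(299.15909368134027))
```

```bash
python3 -m pendant '[[0,0,0,3,-1,0.8,0.8],[0,0,0,6,-2,1.6,0.8],[0,0,0,9,-3,2.4,0.8],[0,0,0,12,-4,3.2,0.75],[0,0,0,14,-5,3.9,0.75]]'
python3 - <<'E'
from h import *
c=vision.calibration("wrist"); im=vision.capture("wrist"); cv2.imwrite("pics/w2.png",im[:,:,::-1]); np.savez("w2.npz",**c)
print(sense()["dq"].round(3), sense()["eef_pos"],proj("wrist",[525,-71.5,8],c))
E
```

```text
time_s: 2.08
eef_pos: [521.9, -78.8, 98.7]
ee_rot: [0.693, 0.136, 0.694, -0.136]
force: [0.1, 0.6, 0.1]
grip_width: 0.75
[ 0.023 -0.036 -0.008  0.004  0.071  0.032] [521.1703735  -79.67250956  96.7055007 ] (np.float64(322.1950866815631), np.float64(234.73059612319537))
```

View pics/w2.png

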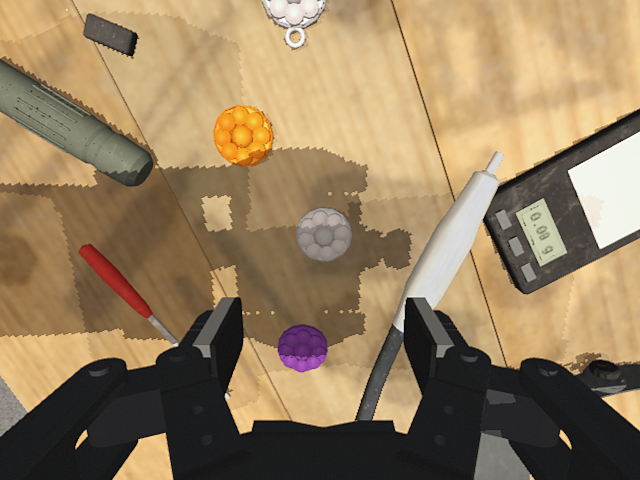

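Run:
```python
from h import *
c=dict(np.load("w2.npz"))
print(onz("wrist",324,235,8,c),onz("wrist",303,348,8,c)); p=onz("wrist",324,235,8,c)
plan([p[0],p[1],3],down([.925,-.38,0]))
```

```text
[526.00059632 -72.09986123   8.        ] [ 481.4944272  -142.54215139    8.        ]
turn [ 0.001 -0.005  0.   ] shift cm [9.37 0.89 0.2 ] t 2.12
```

```bash
python3 -m pendant '[[0,0,0,2,0.9,0.2,0.65],[0,0,0,4.5,0.9,0.2,0.65],[0,0,0,7,0.9,0.2,0.65],[0,0,0,8.7,0.9,0.2,0.65],[0,0,0,9.3,0.9,0.2,0.65]]'; python3 -m pendant '[[0,0,0,0,0,0,0.5],[0,0,0,0,0,0,0.3],[0,0,0,0,0,0,0.3],[0,0,0,0,0,0,0.3],[0,0,0,0,0,0,0.3]]' 40
```

```text
time_s: 2.75
eef_pos: [527.4, -70.8, 6.8]
ee_rot: [0.694, 0.136, 0.694, -0.136]
force: [0.1, 0.8, 0.7]
grip_width: 0.65
time_s: 3.38
eef_pos: [528.1, -71.1, 8.3]
ee_rot: [0.694, 0.136, 0.693, -0.136]
force: [-1.7, 0.8, 6.3]
grip_width: 0.381
```

Run:
```python
from h import *
c=vision.calibration("wrist"); im=vision.capture("wrist"); cv2.imwrite("pics/w3.png",im[:,:,::-1]); s=sense();print(s["grip_width"],s["eef_pos"],s["force"])
```

```text
0.38434681090166695 [528.05686252 -71.07307288   8.34060747] [-0.98277887  0.89222378  6.20647402]
```

View pics/w3.png

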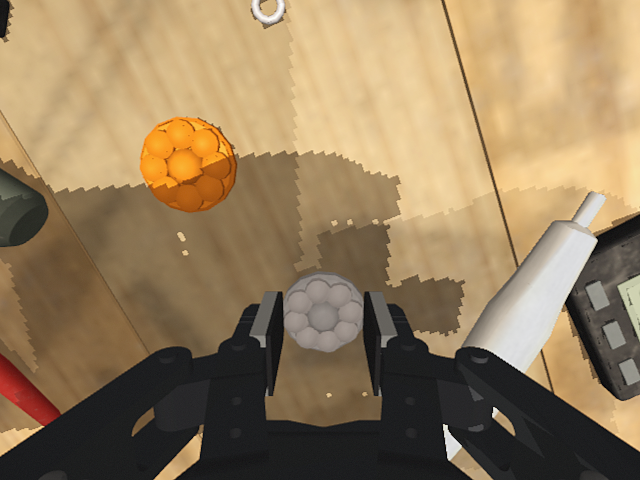

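```bash
python3 -m pendant '[[0,0,0,-2,0,0,0.3],[0,0,0,-5,0.5,0,0.3],[0,0,0,-9,3,0,0.3],[0,0,0,-12,7,0,0.3],[0,0,0,-13,11,0,0.3]]'
python3 - <<'E'
from h import *
s=sense();print(s["grip_width"],s["eef_pos"],s["force"])
plan([560,55,140],down([.925,-.38,0]))
E
```

```text
time_s: 4.05
eef_pos: [570.3, 31.8, 139.9]
ee_rot: [0.695, 0.137, 0.692, -0.136]
force: [0.6, 0.7, -0.7]
grip_width: 0.382
0.3818918558479847 [570.33668552  31.7918488  139.86509736] [ 0.58441973  0.65842038 -0.6570529 ]
turn [ 0.001  0.004 -0.001] shift cm [-0.02  1.76 -1.84] t 4.05
```

```bash
python3 -m pendant '[[0,0,0,0,0.9,-0.9,0.3],[0,0,0,0,1.8,-1.8,0.3],[0,0,0,0,1.8,-1.8,0.3],[0,0,0,0,1.8,-1.8,0.3],[0,0,0,0,1.8,-1.8,0.3]]'
python3 - <<'E'
from h import *
c=vision.calibration("wrist"); im=vision.capture("wrist"); cv2.imwrite("pics/w4.png",im[:,:,::-1]); np.savez("w4.npz",**c)
s=sense();print(s["grip_width"],s["eef_pos"],s["force"],s["dq"].round(3))
for p in [(596.7,144.7,8),(562.4,60.6,8)]: print(proj("wrist",p,c))
E
```

```text
time_s: 4.68
eef_pos: [559.4, 53.7, 137.2]
ee_rot: [0.694, 0.137, 0.694, -0.137]
force: [-0.4, -0.4, -0.6]
grip_width: 0.381
0.3870620961740292 [559.40086467  53.77745642 137.22371152] [-0.7714418   0.01413633 -1.05830221] [ 0.004  0.    -0.003 -0.     0.     0.002]
(np.float64(321.9412966819133), np.float64(88.99634147775566))
(np.float64(322.0941061133349), np.float64(221.37955537832158))
```

View pics/w4.png

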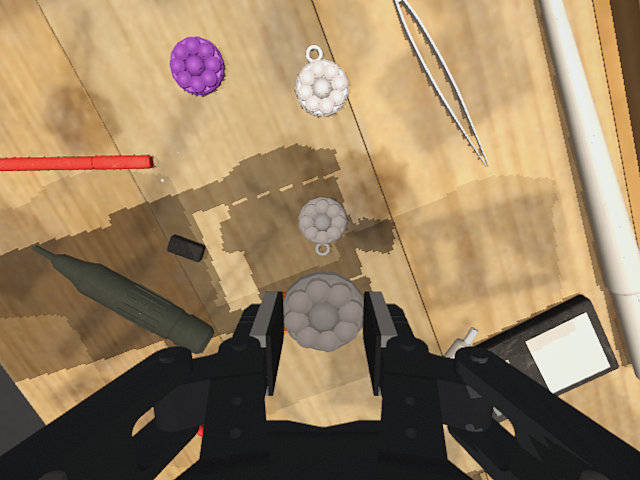

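Run:
```python
from h import *
c=dict(np.load("w4.npz")); s=sense(); r=rot(); P=s["eef_pos"]
for x in (-19,-10,0,5,8):
  print(x,[tuple(np.round(proj("wrist",P+r.apply([x,y,z]),c))) for y,z in ((-11,16.5),(0,16.5),(11,16.5),(0,0))])
for y in (-4,-2,0,2): print(y,proj("wrist",P+r.apply([0.3,y,0]),c))
A=onz("wrist",322,87.5,8,c);B=onz("wrist",322.5,221,8,c);print(A,B,(A+B)/2,np.linalg.norm(A-B))
d=(B-A)/np.linalg.norm(B-A);print(np.cross([0,0,1],d))
crop(cv2.imread("pics/w4.png")[:,:,::-1],240,250,410,410,4.5,"pics/w4c.png")
```

```text
-19 [(np.float64(365.0), np.float64(360.0)), (np.float64(366.0), np.float64(334.0)), (np.float64(367.0), np.float64(307.0)), (np.float64(321.0), np.float64(334.0))]
-10 [(np.float64(362.0), np.float64(347.0)), (np.float64(363.0), np.float64(323.0)), (np.float64(364.0), np.float64(297.0)), (np.float64(321.0), np.float64(322.0))]
0 [(np.float64(360.0), np.float64(334.0)), (np.float64(361.0), np.float64(311.0)), (np.float64(361.0), np.float64(286.0)), (np.float64(321.0), np.float64(311.0))]
5 [(np.float64(359.0), np.float64(328.0)), (np.float64(360.0), np.float64(305.0)), (np.float64(360.0), np.float64(282.0)), (np.float64(321.0), np.float64(305.0))]
8 [(np.float64(358.0), np.float64(325.0)), (np.float64(359.0), np.float64(302.0)), (np.float64(360.0), np.float64(279.0)), (np.float64(321.0), np.float64(302.0))]
-4 (np.float64(320.9837647241235), np.float64(319.120591906458))
-2 (np.float64(320.9821025269645), np.float64(314.8065025008062))
0 (np.float64(320.98042846617477), np.float64(310.46162206435054))
2 (np.float64(320.97874241428724), np.float64(306.08561976837825))
[597.08912225 145.54723269   8.        ] [562.78501032  60.75236036   8.        ] [579.93706628 103.14979653   8.        ] 91.47099250515382
[ 0.9270138  -0.37502722  0.        ]
```

View pics/w4c.png

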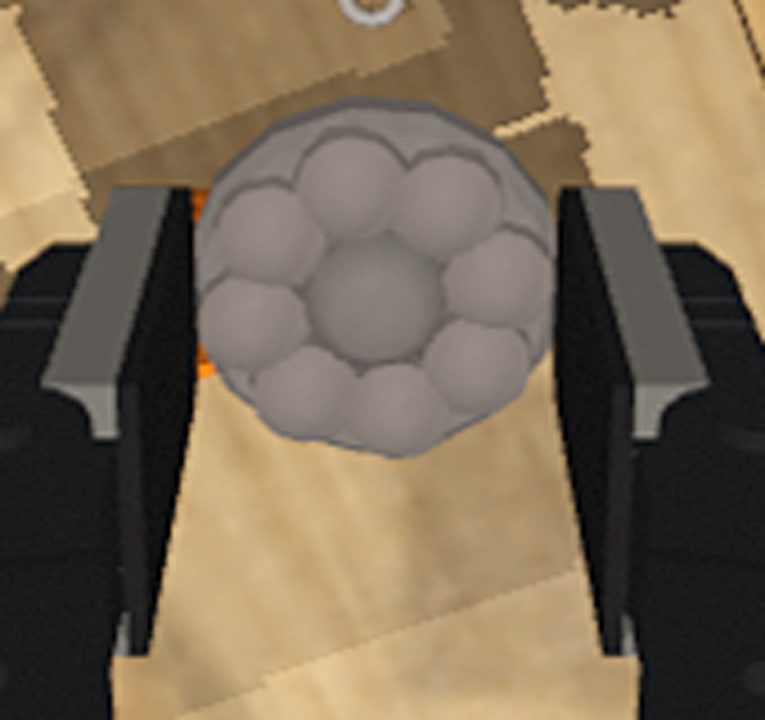

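Run:
```python
from h import *
plan([579.5,104,9],down([.927,-.375,0]))
```

```text
turn [-0.004 -0.     0.   ] shift cm [12.82  5.41 -0.04] t 4.72
```

```bash
python3 -m pendant '[[0,0,0,2,3.5,0,0.3],[0,0,0,5,5.4,0,0.3],[0,0,0,8,5.4,0,0.3],[0,0,0,11,5.4,0,0.3],[0,0,0,12.2,5.4,0,0.3]]'; python3 -m pendant '[[0,0,0,0.2,0,0,0.3],[0,0,0,0.4,0,0,0.3],[0,0,0,0.4,0,0,0.3],[0,0,0,0.4,0,0,0.3],[0,0,0,0.4,0,0,0.3]]'
```

```text
time_s: 5.35
eef_pos: [579.1, 104.1, 13.7]
ee_rot: [0.693, 0.136, 0.695, -0.137]
force: [0.7, 0.1, 0.0]
grip_width: 0.378
time_s: 5.98
eef_pos: [579.9, 104.4, 11.6]
ee_rot: [0.694, 0.136, 0.694, -0.136]
force: [-0.4, 0.0, -0.6]
grip_width: 0.383
```

```bash
python3 -m pendant '[[0,0,0,0.15,0,0,0.3],[0,0,0,0.3,0,0,0.3],[0,0,0,0.35,0,0,0.3],[0,0,0,0.35,0,0,0.3],[0,0,0,0.35,0,0,0.3]]'
```

```text
time_s: 6.6
eef_pos: [579.8, 104.4, 8.3]
ee_rot: [0.694, 0.136, 0.694, -0.136]
force: [-2.3, -0.6, 5.8]
grip_width: 0.383
```

```bash
python3 -m pendant '[[0,0,0,0,0,0,0.45],[0,0,0,0,0,0,0.55],[0,0,0,-0.5,0,0,0.6],[0,0,0,-2.5,0,0,0.6],[0,0,0,-5,0,0,0.6]]'; python3 -m pendant '[[0,0,0,-3,-1,0,0.6],[0,0,0,-6,-3,0,0.6],[0,0,0,-9,-6,0,0.6],[0,0,0,-9,-8,0,0.6],[0,0,0,-9,-8,0,0.6]]';  python3 - <<'E'
from h import *
c=vision.calibration("wrist"); im=vision.capture("wrist"); cv2.imwrite("pics/w5.png",im[:,:,::-1]); np.savez("w5.npz",**c)
im=vision.capture("top"); crop(im,260,180,400,280,5,"pics/t5.png")
s=sense();print(s["grip_width"],s["eef_pos"],s["force"],s["dq"].round(3))
E
```

```text
time_s: 7.22
eef_pos: [579.5, 104.3, 58.3]
ee_rot: [0.694, 0.136, 0.694, -0.136]
force: [0.4, 0.4, -0.6]
grip_width: 0.6
time_s: 7.85
eef_pos: [549.0, 29.5, 147.3]
ee_rot: [0.693, 0.137, 0.694, -0.137]
force: [0.6, 0.7, 0.0]
grip_width: 0.599
0.6005927248075921 [549.25339554  30.6858079  146.88280739] [ 0.50496436  0.13577521 -0.56329343] [ 0.012  0.004 -0.008 -0.     0.002 -0.001]
```

View pics/w5.png

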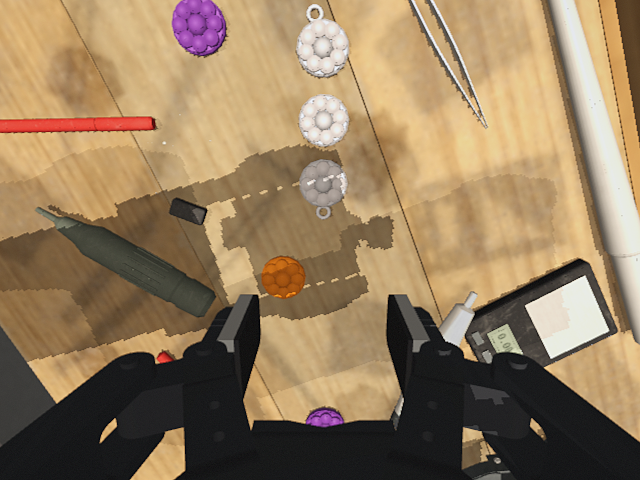

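View pics/t5.png

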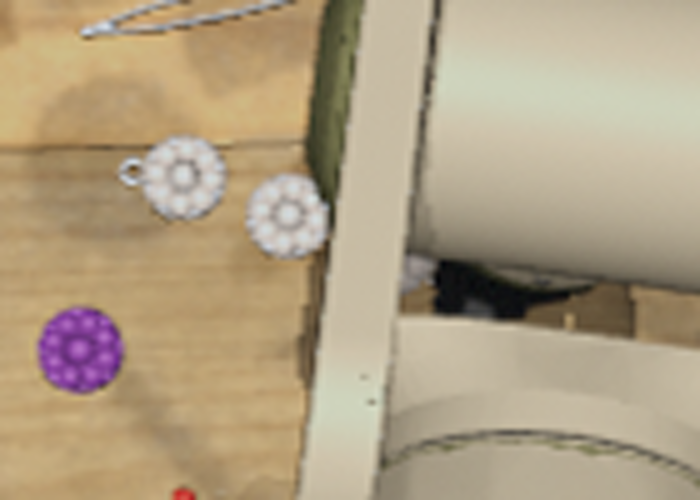

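Run:
```python
from h import *
c=dict(np.load("w5.npz"))
A,C,B=[onz("wrist",u,v,8,c) for u,v in [(322,46.5),(323.5,120),(323,184)]]
print(A,B,C,C-(A+B)/2,np.linalg.norm(A-B))
# loupe viewing pose
plan([430,270,240],down([0.055,0.998,0]));plan([430,270,240],down([-0.055,-0.998,0]))
print(sense()["joints"].round(2))
```

```text
[596.74856505 146.08204346   8.        ] [562.3770267   60.32835029   8.        ] [579.84123207 102.06180131   8.        ] [ 0.2784362  -1.14339557  0.        ] 92.3855970415049
turn [-1.904e+00 -1.000e-03 -1.000e-03] shift cm [ -9.28  17.64 -20.11] t 7.95
turn [ 1.238e+00 -1.000e-03  1.000e-03] shift cm [ -9.28  17.64 -20.11] t 7.95
[-0.16  0.45  1.54  0.    1.16  0.23]
```

```bash
python3 -m pendant '[[-0.18,0,0,-1.5,3,-4,0.6],[-0.36,0,0,-3,6,-8,0.6],[-0.55,0,0,-5,9,-11,0.6],[-0.74,0,0,-6,12,-14,0.6],[-0.92,0,0,-6,14,-16,0.6]]';  python3 - <<'E'
from h import *
plan([440,290,205],down([0.055,0.998,0]))
print(sense()["joints"].round(2))
E
```

```text
time_s: 8.57
eef_pos: [453.5, 222.8, 207.9]
ee_rot: [0.682, -0.189, 0.681, 0.189]
force: [0.2, 0.5, -0.7]
grip_width: 0.598
turn [-0.975  0.    -0.   ] shift cm [0.29 6.46 2.3 ] t 8.57
[ 0.22  0.29  1.59  0.    1.26 -0.32]
```

```bash
python3 -m pendant '[[-0.18,0,0,0,3,1,0.6],[-0.36,0,0,0,5,2,0.6],[-0.55,0,0,0,6.5,2.3,0.6],[-0.74,0,0,0,6.5,2.3,0.6],[-0.92,0,0,0,6.5,2.3,0.6]]';  python3 - <<'E'
from h import *
c=vision.calibration("wrist"); im=vision.capture("wrist"); cv2.imwrite("pics/w6.png",im[:,:,::-1]); np.savez("w6.npz",**c)
plan([440,290,205],down([0.055,0.998,0]))
s=sense();print(s["joints"].round(2),s["dq"].round(3))
E
```

```text
time_s: 9.2
eef_pos: [440.7, 289.1, 206.8]
ee_rot: [0.526, -0.471, 0.528, 0.472]
force: [-0.2, 0.2, 0.3]
grip_width: 0.601
turn [-0.049 -0.001 -0.001] shift cm [0.19 0.08 0.09] t 9.25
[ 0.36  0.34  1.53  0.    1.28 -1.11] [-0.006 -0.003  0.002  0.001  0.     0.305]
```

View pics/w6.png

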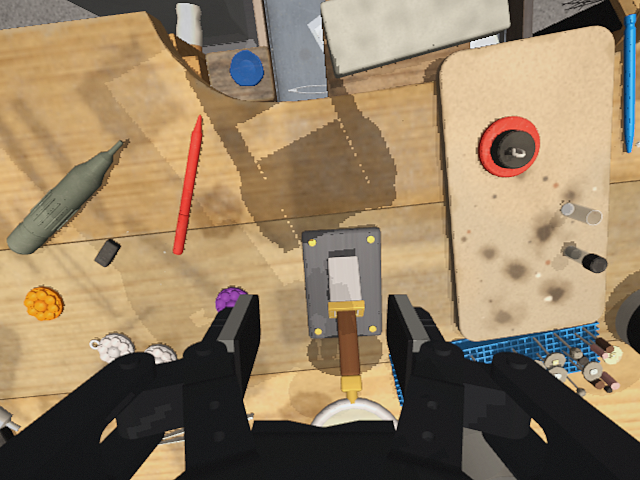

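Run:
```python
from h import *
crop(cv2.imread("pics/w6.png")[:,:,::-1],290,220,400,440,2.7,"pics/w6c.png")
```

```text
(no output)
```

View pics/w6c.png

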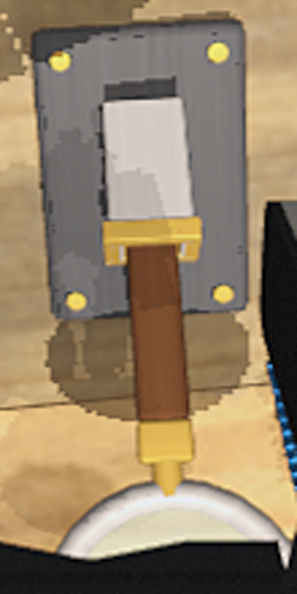

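Run:
```python
from h import *
c=dict(np.load("w6.npz")); W=lambda x,y:(290+x/2.7,220+y/2.7)
s=[onz("wrist",*W(x,y),13,c) for x,y in [(60,62),(218,53),(77,301),(223,294)]]
for q in s: print(q.round(1))
print("yaw",[np.arctan2(*(s[i+2]-s[i])[[1,0]]) for i in (0,1)])
T=lambda x,y:("top",180+x/4,170+y/4); S=lambda x,y:("scene",180+x/4,260+y/4)
def tri2(obs,w):
    A=np.zeros((3,3));b=np.zeros(3);rs=[ray(*t) for t in obs]+[ray("wrist",*w,c)]
    for o,d in rs:
        d=d/np.linalg.norm(d);P=np.eye(3)-np.outer(d,d);A+=P;b+=P@o
    x=np.linalg.solve(A,b);return x.round(1),[round(np.linalg.norm((np.eye(3)-np.outer(d,d)/(d@d))@(x-o)),1) for o,d in rs]
print("ferr",tri2([T(146,243),S(265,272)],W(163,420)))
print("collar exit",tri2([T(152,330),S(348,362)],W(153,248)))
print("ferr tw",tri2([T(146,243)],W(163,420)),tri2([S(265,272)],W(163,420)))
print("coll tw",tri2([T(152,330)],W(153,248)),tri2([S(348,362)],W(153,248)))
```

```text
[468.7 276.2  13. ]
[471.4 330.3  13. ]
[560.5 271.6  13. ]
[563.5 325.2  13. ]
yaw [np.float64(-0.04974609605463044), np.float64(-0.054741628216063265)]
ferr (array([557.4, 297.2,  88.2]), [np.float64(3.3), np.float64(1.6), np.float64(2.5)])
collar exit (array([518.3, 299.7,  57. ]), [np.float64(3.1), np.float64(1.4), np.float64(1.7)])
ferr tw (array([555.5, 296. ,  93.1]), [np.float64(2.4), np.float64(2.4)]) (array([557.9, 298.8,  89.5]), [np.float64(1.2), np.float64(1.2)])
coll tw (array([516.6, 298.8,  61.1]), [np.float64(2.2), np.float64(2.2)]) (array([519.2, 300.9,  57.6]), [np.float64(0.2), np.float64(0.2)])
```

```bash
cat >> h.py <<'E'
def tilt(deg,psi):
    t=np.deg2rad(deg);x=np.array([np.sin(t)*np.cos(psi),np.sin(t)*np.sin(psi),-np.cos(t)]);z=np.array([-np.sin(psi),np.cos(psi),0]);return np.c_[x,np.cross(z,x),z]
E
python3 - <<'E'
from h import *
Rm=tilt(44,-.053); t=np.array([553,298.2,66.6]); print(Rm.round(2))
plan(t-90*Rm[:,0],Rm); plan(t,Rm)
E
```

```text
[[ 0.69 -0.72  0.05]
 [-0.04  0.04  1.  ]
 [-0.72 -0.69  0.  ]]
turn [-0.048 -0.02  -0.769] shift cm [ 7.55 -4.84  1.77] t 9.25
turn [-0.048 -0.02  -0.769] shift cm [ 14.01 -11.09   2.09] t 9.25
```

```bash
python3 -m pendant '[[-0.01,0,-0.08,-0.5,0,0.3,0.6],[-0.02,0,-0.16,-0.5,0,0.6,0.6],[-0.02,-0.01,-0.24,-0.5,-0.5,1,0.6],[-0.03,-0.01,-0.32,-0.5,-0.8,1.2,0.6],[-0.03,-0.01,-0.40,-0.5,-1,1.4,0.6]]';  python3 - <<'E'
from h import *
Rm=tilt(44,-.053); t=np.array([553,298.2,66.6])
plan(t-90*Rm[:,0],Rm)
s=sense();print(s["joints"].round(2),s["dq"].round(3))
E
```

```text
time_s: 9.88
eef_pos: [452.6, 301.5, 212.2]
ee_rot: [0.608, -0.57, 0.415, 0.364]
force: [0.5, -0.2, 0.3]
grip_width: 0.599
turn [-0.033 -0.016 -0.366] shift cm [ 8.93 -0.32  0.3 ] t 9.88
[ 0.47  0.23  1.72 -0.27  0.87 -0.87] [ 0.188 -0.119  0.319 -0.607 -0.647  0.582]
```

```bash
python3 -m pendant '[[0,0,-0.08,2,0,0.1,0.6],[-0.01,0,-0.16,4,0,0.2,0.6],[-0.01,-0.01,-0.24,6,-0.2,0.3,0.6],[-0.02,-0.01,-0.31,8,-0.3,0.3,0.6],[-0.02,-0.01,-0.36,8.9,-0.3,0.3,0.6]]';  python3 - <<'E'
from h import *
c=vision.calibration("wrist"); im=vision.capture("wrist"); cv2.imwrite("pics/w7.png",im[:,:,::-1]); np.savez("w7.npz",**c)
Rm=tilt(44,-.053); t=np.array([553,298.2,66.6])
plan(t-90*Rm[:,0],Rm)
s=sense();print(s["joints"].round(2),s["dq"].round(3))
for d in (-30,0,20,36,76): print(d,proj("wrist",np.array([546.5,298.7,73])+d*np.array([.72,-.038,.69]),c))
im=vision.capture("top"); cv2.imwrite("pics/t7.png",im[:,:,::-1])
im=vision.capture("scene"); cv2.imwrite("pics/s7.png",im[:,:,::-1])
E
```

```text
time_s: 10.5
eef_pos: [489.7, 301.4, 130.1]
ee_rot: [0.659, -0.639, 0.3, 0.258]
force: [0.5, 0.0, 0.9]
grip_width: 0.598
turn [-0.011 -0.008 -0.009] shift cm [-0.09 -0.28  0.05] t 10.55
[ 0.52  0.37  1.94 -1.19  0.42  0.04] [-0.009 -0.028 -0.035  0.356  0.041 -0.382]
-30 (np.float64(323.17385911371827), np.float64(204.2276499961374))
0 (np.float64(323.6840039822655), np.float64(252.17112310962455))
20 (np.float64(324.00443051950003), np.float64(282.2848457400199))
36 (np.float64(324.25029106466644), np.float64(305.3908479045066))
76 (np.float64(324.8275493494839), np.float64(359.6416475577425))
```

View pics/w7.png

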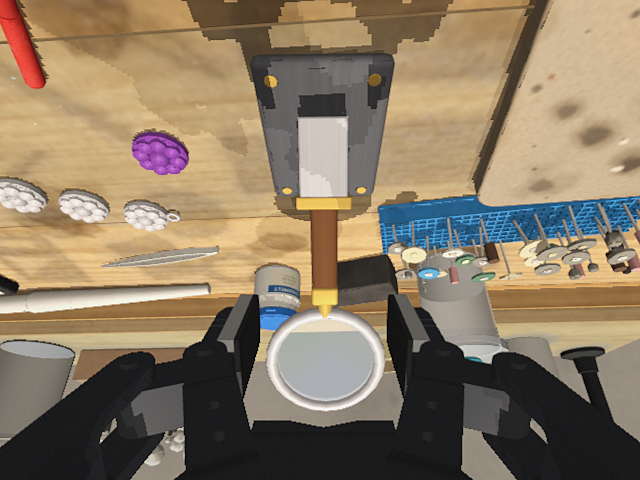

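View pics/s7.png

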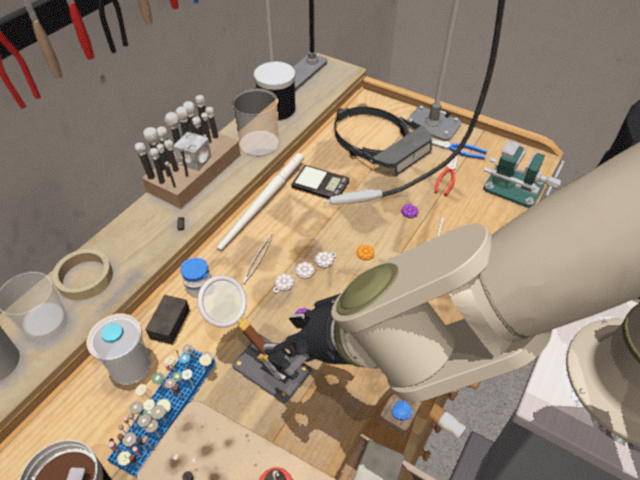

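Run:
```python
from h import *
c=dict(np.load("w7.npz")); L=np.array([546.5,298.7,73])+76*np.array([.72,-.038,.69]); E=c["extrinsics"]
print("lens depth",(E[:3,:3].T@(L-E[:3,3])))
crop(cv2.imread("pics/w7.png")[:,:,::-1],250,180,400,420,3.2 and 2.5,"pics/w7c.png")
Rm=tilt(32,-.053); G=np.array([546.5,298.5,73]);t=G+9*Rm[:,0]; print(t)
plan(t-70*Rm[:,0],Rm);plan(t,Rm)
```

```text
lens depth [   1.26201278  -79.2665862  -255.85044732]
[551.2625765  298.24734683  65.36756713]
turn [-0.011 -0.007  0.199] shift cm [ 2.13 -1.36  0.06] t 10.65
turn [-0.011 -0.007  0.199] shift cm [9.   0.02 0.1 ] t 10.65
```

View pics/w7c.png

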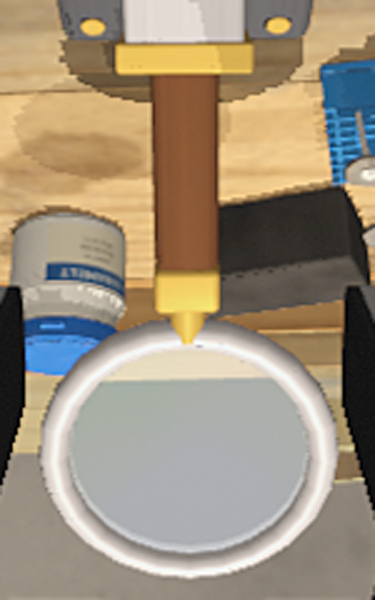

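```bash
python3 -m pendant '[[0,0,0.07,0.5,-0.5,0,0.6],[0,0,0.14,1,-1,0,0.6],[-0.01,0,0.20,2,-1.4,0,0.6],[-0.01,0,0.20,2.1,-1.4,0,0.6],[-0.01,0,0.20,2.1,-1.4,0,0.6]]';  python3 - <<'E'
from h import *
Rm=tilt(32,-.053); G=np.array([546.5,298.5,73]);t=G+9*Rm[:,0]
plan(t,Rm)
s=sense();print(s["joints"].round(2),s["dq"].round(3))
E
```

```text
time_s: 11.28
eef_pos: [514.5, 299.4, 126.4]
ee_rot: [0.627, -0.61, 0.361, 0.323]
force: [0.1, -0.3, -0.5]
grip_width: 0.603
turn [-0.002 -0.006  0.002] shift cm [7.13 0.13 0.12] t 11.28
[ 0.44  0.41  1.78 -0.55  0.52 -0.65] [ 0.005 -0.002  0.008 -0.005  0.001 -0.004]
```

```bash
python3 -m pendant '[[0,0,0,1.5,0.1,0.1,0.6],[0,0,0,3,0.1,0.1,0.5],[0,0,0,4.8,0.1,0.1,0.5],[0,0,0,6.4,0.1,0.1,0.5],[0,0,0,7.1,0.1,0.1,0.5]]'
python3 - <<'E'
from h import *
c=vision.calibration("wrist"); im=vision.capture("wrist"); cv2.imwrite("pics/w8.png",im[:,:,::-1]); np.savez("w8.npz",**c)
s=sense();print(s["eef_pos"],s["force"],s["joints"].round(2))
E
```

```text
time_s: 11.9
eef_pos: [551.9, 297.5, 64.3]
ee_rot: [0.626, -0.61, 0.362, 0.324]
force: [-0.5, 0.7, -0.2]
grip_width: 0.498
[551.97544086 297.44830867  64.11156888] [-0.33979273 -1.0116712  -0.71959266] [ 0.41  0.56  1.74 -0.64  0.41 -0.57]
```

View pics/w8.png

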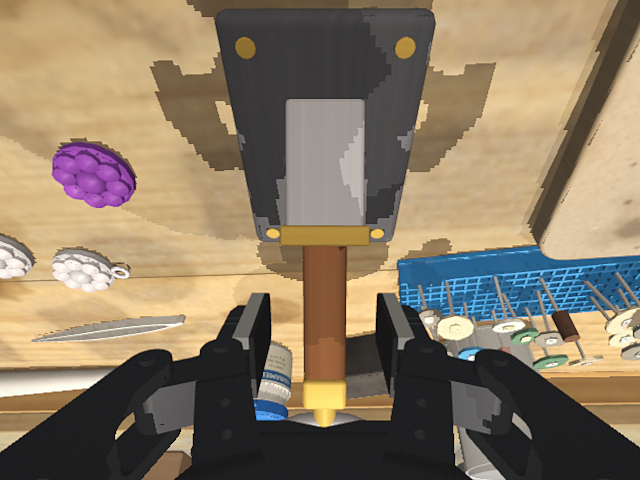

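Wrist view: the handle (col 325) is centred between the pads (cols 268 and 378), with the collar at row 235 and the lens rim beyond row 415. Closing the gripper.

```bash
python3 -m pendant '[[0,0,0,0,0,0,0.3],[0,0,0,0,0,0,0.1],[0,0,0,0,0,0,0.05],[0,0,0,0,0,0,0.05],[0,0,0,0,0,0,0.05]]' 60
python3 - <<'E'
from h import *
im=vision.capture("wrist"); cv2.imwrite("pics/w9.png",im[:,:,::-1])
s=sense();print(s["eef_pos"],s["force"],s["grip_width"])
psi=-.053; d=np.array([np.cos(psi),np.sin(psi),1])/np.sqrt(2); print("draw dir in tool",rot().inv().apply(d))
E
```

```text
time_s: 12.58
eef_pos: [551.9, 297.9, 66.2]
ee_rot: [0.627, -0.61, 0.361, 0.323]
force: [-1.7, -0.8, 4.4]
grip_width: 0.17
[551.89133439 297.92091516  66.17665973] [-2.85172626 -0.81885246  4.42272969] 0.17112752968695982
draw dir in tool [-2.22736403e-01 -9.74878703e-01 -9.05031729e-05]
```

View pics/w9.png

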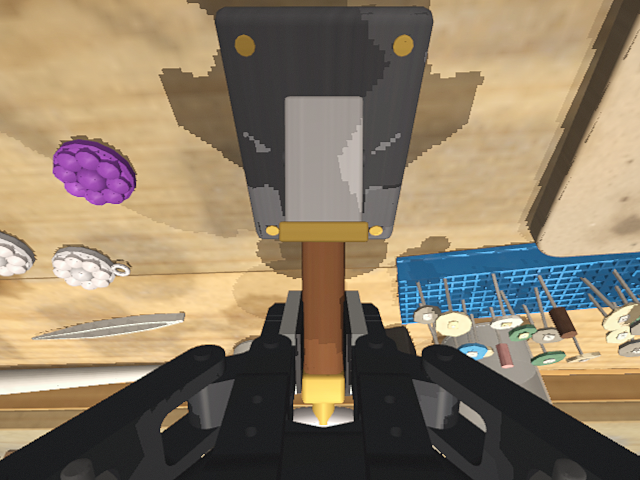

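Handle held in the pads between the collar and the ferrule. Drawing out along the bore.

```bash
python3 -m pendant '[[0,0,0,-0.16,-0.7,0,0.05],[0,0,0,-0.36,-1.6,0,0.05],[0,0,0,-0.58,-2.55,0,0.05],[0,0,0,-0.8,-3.5,0,0.05],[0,0,0,-1.02,-4.45,0,0.05]]'
python3 - <<'E'
from h import *
s=sense();print(s["eef_pos"],s["force"],s["wrist_torque"],s["grip_width"],s["joints"].round(2))
psi=-.053; d=np.array([np.cos(psi),np.sin(psi),1])/np.sqrt(2); print("draw dir in tool",rot().inv().apply(d))
E
```

```text
time_s: 13.25
eef_pos: [584.6, 296.0, 98.6]
ee_rot: [0.627, -0.61, 0.361, 0.323]
force: [0.0, 0.5, -1.2]
grip_width: 0.172
[584.60365172 296.01308649  98.5563842 ] [ 0.0199854   0.53872636 -1.16567822] [ 0.0184437   0.35694141 -0.04459018] 0.17189100380431244 [ 0.38  0.55  1.64 -0.5   0.49 -0.74]
draw dir in tool [-2.23241927e-01 -9.74763069e-01 -2.50483443e-05]
```

Drawn 46 mm with negligible force. Carrying on 20 mm along the bore direction, then up.

```bash
python3 -m pendant '[[0,0,0,-0.22,-1,0,0.05],[0,0,0,-0.45,-2,0,0.05],[0,0,0,-0.7,-3,0,0.05],[0,0,0,-2.4,-4.1,0,0.05],[0,0,0,-4.1,-5.1,0,0.05]]'
python3 - <<'E'
from h import *
c=vision.calibration("wrist"); im=vision.capture("wrist"); cv2.imwrite("pics/w10.png",im[:,:,::-1]); np.savez("w10.npz",**c,p=sense()["eef_pos"],r=rot().as_matrix())
im=vision.capture("scene"); cv2.imwrite("pics/s10.png",im[:,:,::-1])
s=sense();print(s["eef_pos"],s["force"],s["grip_width"],s["joints"].round(2))
E
```

```text
time_s: 13.88
eef_pos: [605.7, 295.1, 160.6]
ee_rot: [0.627, -0.61, 0.361, 0.324]
force: [0.3, 0.4, -0.7]
grip_width: 0.169
[606.48138469 295.59285232 162.52495917] [ 0.64232211 -0.08813618  0.08262186] 0.16645139173121037 [ 0.36  0.49  1.53 -0.39  0.63 -0.89]
```

View pics/s10.png

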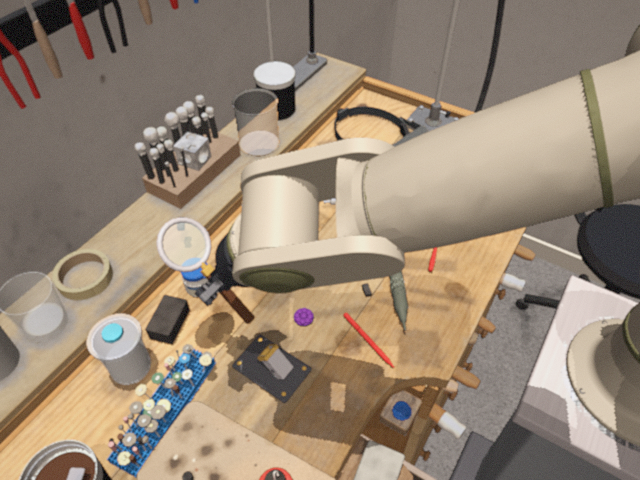

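View pics/w10.png

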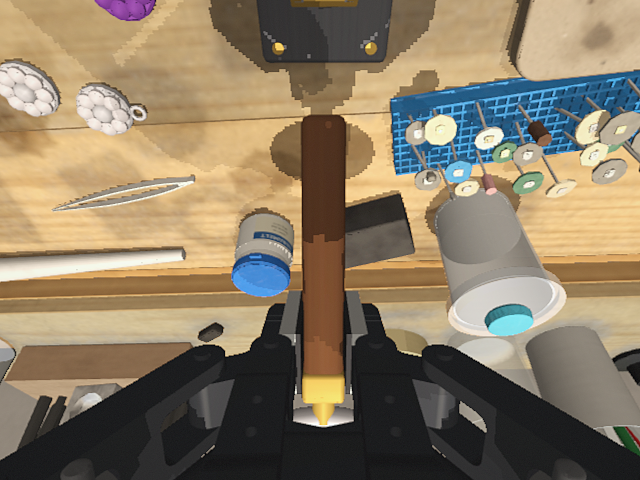

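The magnifier is out (hind end visible at (323,115), grip unchanged with the ferrule at row 376). Next I work out the levelled pose.

Run:
```python
from h import *
r=rot(); h=np.deg2rad(43.5);psi=-.053
hd=np.array([np.cos(h)*np.cos(psi),np.cos(h)*np.sin(psi),np.sin(h)])
G=np.array([546.5,298.5,73]); TCP=np.array([551.9,297.9,66.2])
Lt=r.inv().apply(G+76*hd-TCP); Gt=r.inv().apply(G-TCP); ht=r.inv().apply(hd); print("lens tool",Lt,"grip",Gt,"dir",ht)
# actual tilt
x=r.as_matrix()[:,0]; print("tilt",np.degrees(np.arctan2(x[0],-x[2])))
np.savez("loupe.npz",Lt=Lt,Gt=Gt,ht=ht)
tl=np.degrees(np.arctan2(x[0],-x[2]))-43.5
Rm=tilt(tl,.17); t=np.array([579.9,102.8,100])-Rm@Lt; print(tl,t,(Rm@ht).round(3))
plan(t+[0,0,70],Rm)
```

```text
lens tool [-23.39353178 -73.60574955   0.35186151] grip [-8.64786993  0.94999091  0.26807265] dir [-0.19402187 -0.98099659  0.00110248]
tilt 32.263136888892724
-11.236863111107276 [504.31262858  89.46790417  91.39813938] [ 0.985  0.17  -0.001]
turn [-0.228 -0.046  0.756] shift cm [ -4.67   7.72 -21.16] t 13.97
```

```bash
python3 -m pendant '[[-0.04,-0.01,0.14,-1,1.5,-4.2,0.05],[-0.09,-0.02,0.29,-2,3,-8.4,0.05],[-0.14,-0.03,0.45,-3,4.6,-12.7,0.05],[-0.18,-0.04,0.6,-4,6.2,-17,0.05],[-0.23,-0.05,0.75,-4.7,7.7,-21.2,0.05]]'
python3 - <<'E'
from h import *
l=np.load("loupe.npz")
s=sense();print(s["eef_pos"],s["force"],s["grip_width"],s["joints"].round(2))
Rm=tilt(-11.24,.17); t=np.array([579.9,102.8,100])-Rm@l["Lt"]; plan(t,Rm)
E
```

```text
time_s: 14.6
eef_pos: [502.5, 87.3, 159.8]
ee_rot: [0.4, -0.493, 0.505, 0.585]
force: [0.3, 0.6, -0.6]
grip_width: 0.168
[502.53330013  87.25452023 159.78326417] [ 0.30902646  0.57193761 -0.59648786] 0.1675447627093852 [-0.04  0.46  1.5  -0.04  1.38 -1.77]
turn [ 0.004  0.003 -0.002] shift cm [ 6.66 -1.55  0.16] t 14.6
```

```bash
python3 -m pendant '[[0,0,0,1.5,-0.4,0.1,0.05],[0,0,0,3.5,-0.8,0.2,0.05],[0,0,0,5.3,-1.2,0.2,0.05],[0,0,0,6.4,-1.5,0.2,0.05],[0,0,0,6.6,-1.5,0.2,0.05]]'; python3 -m pendant '[[0,0,0,0,0,0,0.05],[0,0,0,0,0,0,0.05],[0,0,0,0,0,0,0.05],[0,0,0,0,0,0,0.05],[0,0,0,0,0,0,0.05]]'
python3 - <<'E'
from h import *
l=np.load("loupe.npz")
s=sense();print(s["eef_pos"],s["force"],s["grip_width"],s["joints"].round(2))
Rm=tilt(-11.24,.17); t=np.array([579.9,102.8,100])-Rm@l["Lt"]; plan(t,Rm)
for n in ("scene","top","wrist"):
    c=vision.calibration(n); im=vision.capture(n); cv2.imwrite(f"pics/{n}11.png",im[:,:,::-1])
    P=s["eef_pos"];r=rot(); print(n,[ (d,tuple(np.round(proj(n,P+r.apply(l["Gt"]+d*l["ht"]),c),1))) for d in (-75,0,36,76,116)])
E
```

```text
time_s: 15.22
eef_pos: [504.5, 91.6, 91.3]
ee_rot: [0.401, -0.494, 0.505, 0.584]
force: [0.2, 1.2, -0.7]
grip_width: 0.171
time_s: 15.85
eef_pos: [504.8, 91.2, 92.2]
ee_rot: [0.401, -0.494, 0.505, 0.583]
force: [0.1, -0.0, -0.3]
grip_width: 0.167
[504.81159725  91.1762027   92.21668923] [ 0.07193555 -0.04737202 -0.34863626] 0.1673335553194683 [-0.03  0.54  1.56 -0.04  1.23 -1.76]
turn [0.002 0.002 0.003] shift cm [ 0.09  0.06 -0.16] t 15.85
scene [(-75, (np.float64(384.9), np.float64(262.3))), (0, (np.float64(343.1), np.float64(249.3))), (36, (np.float64(323.6), np.float64(243.2))), (76, (np.float64(302.4), np.float64(236.6))), (116, (np.float64(281.7), np.float64(230.2)))]
top [(-75, (np.float64(331.0), np.float64(293.4))), (0, (np.float64(323.2), np.float64(254.0))), (36, (np.float64(319.5), np.float64(235.4))), (76, (np.float64(315.4), np.float64(214.8))), (116, (np.float64(311.3), np.float64(194.5)))]
wrist [(-75, (np.float64(323.5), np.float64(120.4))), (0, (np.float64(323.4), np.float64(316.1))), (36, (np.float64(323.4), np.float64(403.8))), (76, (np.float64(323.4), np.float64(497.0))), (116, (np.float64(323.4), np.float64(585.8)))]
```

View pics/scene11.png

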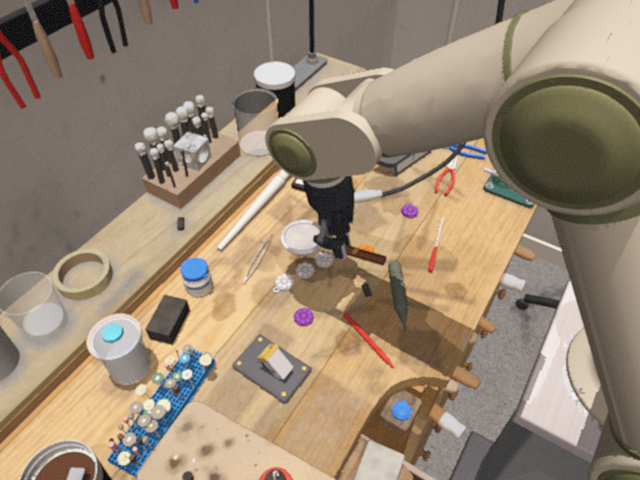

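View pics/top11.png

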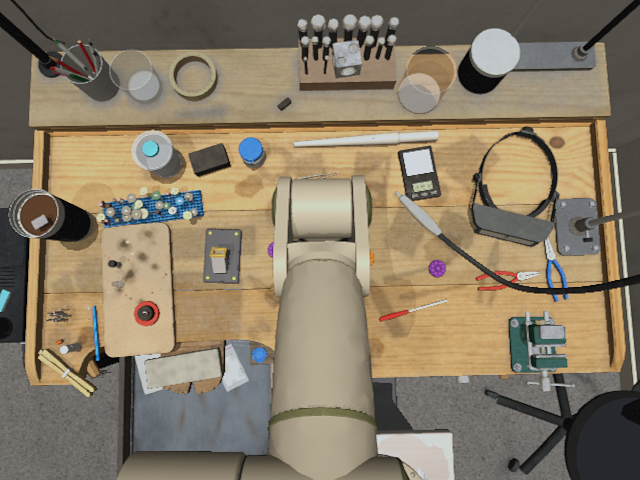

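View pics/wrist11.png

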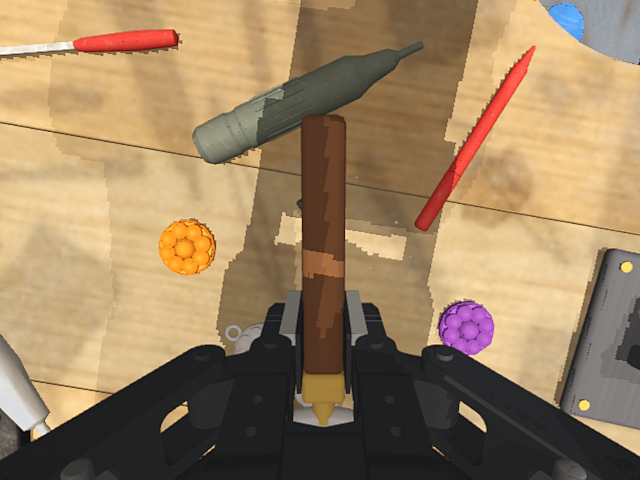

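Run:
```python
from h import *
crop(cv2.imread("pics/scene11.png")[:,:,::-1],260,210,400,300,5.7,"pics/s11c.png")
```

```text
(no output)
```

View pics/s11c.png

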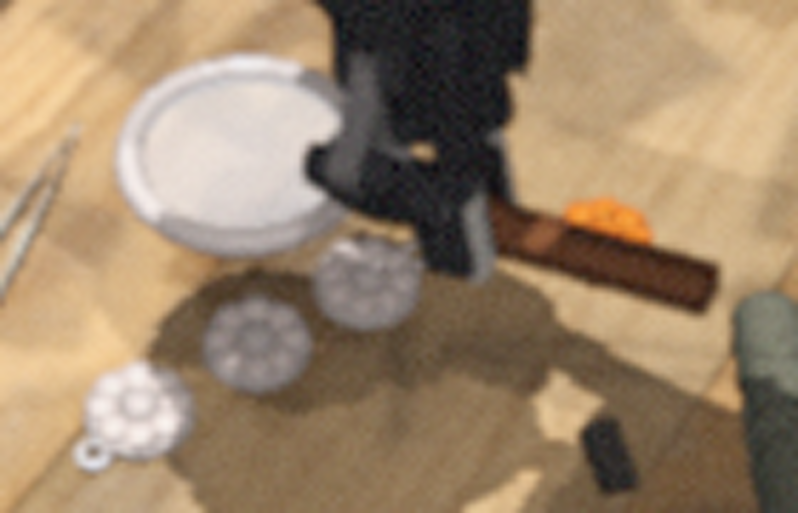

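Run:
```python
from h import *
l=np.load("loupe.npz"); s=sense();P=s["eef_pos"];r=rot()
im0=cv2.imread("pics/scene11.png"); f=5.7
big=cv2.resize(im0[210:300,260:400],None,fx=f,fy=f,interpolation=cv2.INTER_CUBIC)
tiles=[]
c=vision.calibration("scene")
for a in (-3,0,3):
    im=big.copy()
    G=P+r.apply(l["Gt"]); hd=r.apply(l["ht"]); y=np.cross([0,0,1],hd); y/=np.linalg.norm(y)
    Ra=R.from_rotvec(-y*np.deg2rad(a)); hx=Ra.apply(hd); n=np.cross(hx,y)
    def px(p): 
        u,v=proj("scene",p,c); return (int((u+.5-260)*f-f/2+off[0]),int((v+.5-210)*f-f/2+off[1]))
    off=(0,0)
    for zz in (-4,4):
        pts=np.array([px(G+76*hx+40*(np.cos(t)*hx+np.sin(t)*y)+zz*n) for t in np.linspace(0,2*np.pi,80)])
        cv2.polylines(im,[pts],True,(0,0,255),1)
    for sy,sz in ((8,6),(8,-6),(-8,6),(-8,-6)): cv2.line(im,px(G-75*hx+sy*y+sz*n),px(G-20*hx+sy*y+sz*n),(0,255,0),1)
    cv2.putText(im,f"a={a} (lens up +)",(5,505),0,.6,(0,0,255),2)
    cv2.imwrite(f"pics/ov{a+3}.png",im)
```

```text
(no output)
```

View pics/ov3.png

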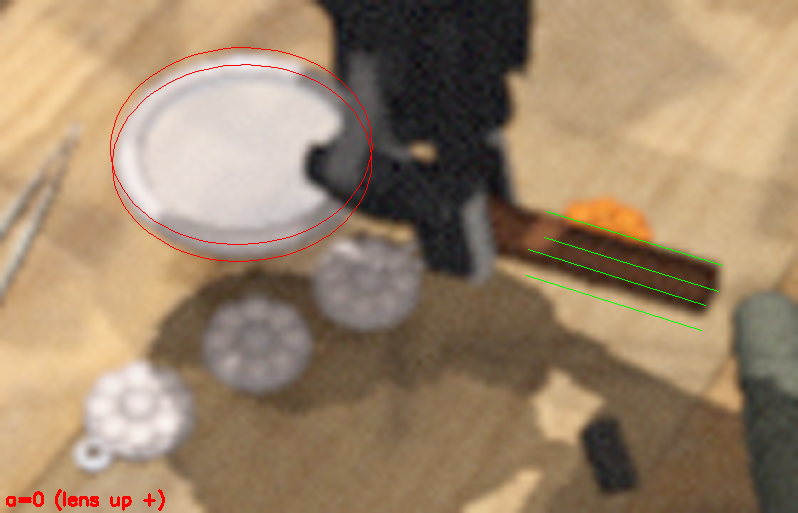

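View pics/ov0.png

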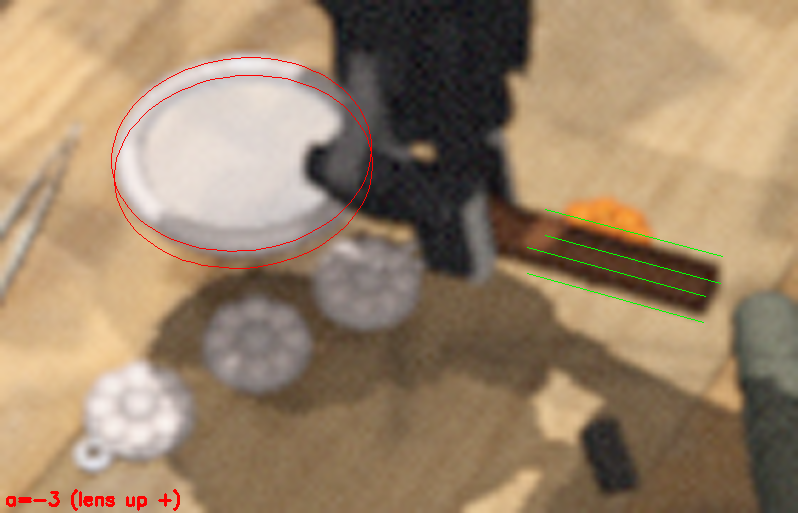

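```bash
python3 -m pendant '[[0,0,-0.015,0.1,0.05,-0.1,0.05],[0,0,-0.015,0.15,0.05,-0.16,0.05],[0,0,-0.015,0.15,0.05,-0.16,0.05],[0,0,-0.015,0.15,0.05,-0.16,0.05],[0,0,-0.015,0.15,0.05,-0.16,0.05]]'
python3 - <<'E'
from h import *
l=np.load("loupe.npz")
s=sense();P=s["eef_pos"];r=rot();print(P,s["force"],s["grip_width"],s["dq"].round(3),s["time_s"])
print("lens",P+r.apply(l["Lt"]),"hd",r.apply(l["ht"]))
im=vision.capture("scene"); crop(im,240,200,420,310,4.4,"pics/s12c.png")
E
```

```text
time_s: 16.62
eef_pos: [504.3, 89.5, 90.8]
ee_rot: [0.406, -0.498, 0.501, 0.58]
force: [0.3, 0.6, -0.8]
grip_width: 0.167
[504.32880425  89.4958181   90.78248399] [ 0.31173702  0.56596739 -0.78879695] 0.16659153218781084 [-0.003  0.001  0.001 -0.001 -0.001  0.   ] 16.625
lens [579.72996085 102.94313862 100.7334969 ] hd [0.98489293 0.17235454 0.01672801]
```

View pics/s12c.png

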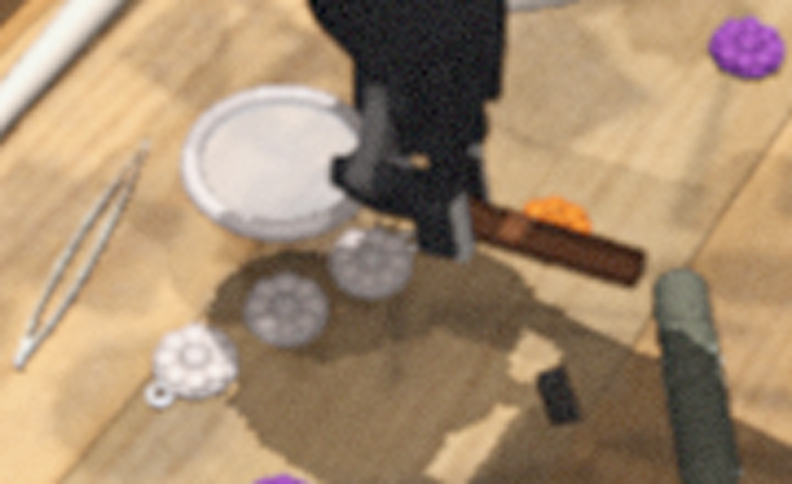

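The magnifier is held still and level at about z 100 mm. The casting (286,309) sits midway between samples A (195,360) and B (372,262) in this crop. Handing in.

Run:
```python
from rig import job
print(job.finish_job())
```

```text
the job is handed in; nothing more can be done
None
```

The casting lies flat midway between the two samples. The magnifier is out of its stand and held level over it. I handed the job in at about 16.7 s, with no verdict reported.

- **Casting:** the wrist camera puts it 1.2 mm from the midpoint, nearly all of that along the sample line. The top camera agrees to about 0.5 mm. The samples did not visibly move.
- **Magnifier:** it drew out of the socket with almost no force and did not slip in the jaws. It is held with a 60 N grip.
- **Lens position:** from the robot's pose and the measured grip, the lens centre is at about (579.7, 102.9, 100.7) mm. The wrist camera measured the casting at (579.8, 102.1) mm.
- **Disagreements:**
  - **Lens tilt:** the model said level, but the scene-camera overlay showed the lens about 1.3° low, so I raised it 0.9°. It should be level to within about 1.5°.
  - **Camera offsets:** the fixed cameras differed from the wrist camera by 2–5 mm, so I relied on the wrist camera, with the given mouth height for the magnifier's.
  - **Not checked from above:** the arm hid the lens from the top camera, so its final position was checked only through the scene camera and the robot's pose.

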